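# Roll a milling jar up the loading ramp into the jar mill

### The job

Load the jar mill: with the fingers behind the milling jar that lies at the foot of the loading ramp, roll it up the ramp and over the front roller until it drops home and rests between the two rollers, then take the fingers away. Push it gently - do not grip or lift it - and keep the fingers against it on the slope so that it cannot get away and roll back down. Leave the other things on the bench where they are.

Things in the scene. Friction and masses are not known exactly. Their poses are not given: they have to be found in the camera images.
- mill: White benchtop jar mill, fixed; place and yaw vary. Origin on the bench below the middle of its roller nest; z up, y level along the loading direction, x along the rollers. Ramp on the -y side, drive housing (230 mm along x, 115 high) from y = 86 to 210 mm. Bearing plates at x = +-98 mm, 55 mm high, y from -72 to 78 mm. Rubber stop bar 14 mm thick along x at y = 70, z = 79 mm.
- front_roller (a point): Middle of the front roller's axis, at y = -34, z = 36 mm in the mill's frame. Both rollers are black rubber, 32 mm in diameter, 180 mm long, along the mill's x. The front one turns freely. A jar atop it has its axis 54 mm above this point; once past it, the jar drops forward by itself.
- rear_roller (a point): Middle of the rear roller's axis, at y = 34, z = 36 mm in the mill's frame; same size as the front one, held by its stopped motor.
- seat (a point): Where the middle of the jar's axis rests when it lies home between the two rollers: y = 0, z = 78 mm in the mill's frame.
- ramp: Aluminium loading ramp, fixed to the mill. Origin at the middle of its foot on the upper surface, at bench level, y = -294 mm in the mill's frame; x as the mill's, y up the slope, z square to the sheet. Rises 48 mm over 240 mm (11.3 deg), no step at the foot; top edge 20 mm before the front roller's axis. 184 mm wide between side lips 20 mm high. No catch: a jar left on it rolls back.
- jar: Milling jar lying on its side before the ramp's foot, nearly square to it. Origin on its axis, 38 mm above what it lies on; own x along the axis, about which it rolls. White glazed body 73 mm thick, x from -60 to 52 mm; two grey nylon rolling rings 76 mm in diameter, 20 mm wide, at x = -42 and 42 mm; steel lid and nut ending at x = 70 mm. 0.68 to 0.98 kg, smooth, rolls freely.
- jar_center (a point): Middle of the jar's axis (the same point as the jar's origin).
- vial: Bystander: amber sample vial with white cap, 28 mm in diameter, 66 mm high, standing beside the ramp on the side of the mill's +x. Origin under its centre.
- vial2: Bystander: a second such vial near the first, closer to the rollers. Origin under its centre.
- gasket: Bystander: flat black rubber ring 56 mm outside, 10 mm high, lying beside the rollers on the side of the mill's -x. Origin under its centre.
- wrench: Bystander: steel wrench 150 mm long lying beside the ramp on the side of the mill's +x. Origin under its middle.
- wash: Bystander: white plastic wash bottle 68 mm in diameter, about 205 mm high, standing beside the drive housing on the side of the mill's +x. Origin under its centre.
- beaker: Bystander: glass beaker 72 mm in diameter, 95 mm high, standing beside the rollers on the side of the mill's +x. Origin under its centre.
- bowl: Bystander: steel bowl 170 mm in diameter, 65 mm high, at the left of the bench. Origin under its centre.
Things that resemble listed ones, but are neither listed nor needed, are in the scene too. What is shaped like the jar but purple is not meant.

How it is judged:
On the way, in this order (a step that is already met when the one before it is completed fails the run):
1. the jar is rolled up on the ramp, resting on its surface (y of jar_center in the frame of mill between -0.24 and -0.08 m and z of jar_center in the frame of ramp between 0.033 and 0.048 m), for 0.1 s.
2. the jar lies seated between the two rollers (y of jar_center in the frame of mill between -0.006 and 0.006 m and z of jar_center in the frame of mill between 0.072 and 0.084 m and x of jar_center in the frame of mill between -0.035 and 0.035 m and angle between the x axis of jar and the x axis of mill, either way round below 0.06 rad), for 0.2 s.
At the end, for the whole second after the job is handed in: The jar lies at rest (under 0.02 m/s and 0.3 rad/s) between the two rollers: its centre within 6 mm of the seat across the rollers and in height (0 and 78 mm in the mill's frame), within 35 mm of the middle along them, its axis within 0.06 rad of theirs; the fingers are away (all of step 2 and linear speed of jar below 0.02 m/s and angular speed of jar below 0.3 rad/s); the robot touches nothing.
It fails at once if the jar is lifted clear of the bench or ramp ((y of jar_center in the frame of mill below -0.3 m and height (world z) of jar_center above 0.058 m) or (y of jar_center in the frame of mill above -0.31 m and z of jar_center in the frame of ramp above 0.058 m) or angle between jar's own x axis and vertical below 1.3 rad or angle between jar's own x axis and vertical above 1.84 rad).
It fails at once if the jar runs loose on the ramp (faster than 0.2 m/s with no finger against it), rolling back or flung ahead (y of jar_center in the frame of mill between -0.27 and -0.06 m and contact force between each of the fingers, the arm and jar below 0.01 N and linear speed of jar above 0.2 m/s).
It fails at once if the jar is gripped, squeezed or rammed (fingers press it with over 50 N) (contact force between the fingers and jar above 50 N).
It fails at once if another thing on the bench (vial, gasket, wrench, wash bottle, beaker, bowl) is shifted by more than 20 mm or knocked over (distance of any of vial, vial2, gasket, wrench, wash, beaker, bowl from where it was at the start of the episode above 0.02 m or angle between any of vial, vial2, wash, beaker's own z axis and vertical above 0.5 rad).
It also fails if it takes over 48 s, if anything falls off the work surface, if the arm or the gripper's body presses on something with over 40 N, if the wrist force passes 120 N, or if a joint passes its speed limit or range.

### The arm

A 7-joint arm with a two-finger parallel gripper is mounted at the origin on the work surface. World frame = base frame: x ahead of the robot, y to its left, z up, the work surface at z = 0. Lengths are in m, angles in rad, forces in N, time in s.
With the tool pointing down it reaches from about 0.425 to 0.875 m from the base axis. Payload 9.9 kg.
Tool frame: the origin (TCP) lies where the fingers leave the gripper's body, on its centre line; the fingertips stand 73 mm ahead of it and the grasp point (between the pads) lies 54 mm ahead of it; z points along the fingers, y is the line along which they close (so a half turn about z gives the same grasp; the last joint's range is limited). The gripper opens to 85 mm and grips with 20 to 120 N. Pads are 22 mm wide; open, the fingers measure 114 mm over their backs; the gripper's body (76 mm by 85 mm) begins 54 mm behind the grasp point. The pads swing forward as they close: fully open they stand 13 mm farther back than shut.
Start: joints at [1.127, 0.576, 0.025, 1.437, -0.015, 1.129, -0.057], TCP at [0.238, -0.632, 0.304] pointing down, gripper open.
Joint ranges: [-2.76, 2.76], [-0.34, 2.15], [-1.52, 1.57], [0.19, 2.46], [-1.09, 4.23], [0.17, 1.99], [-2.82, 2.82]. Speed limits (rad/s): [2.22, 2.22, 3.01, 3.01, 3.14, 3.14, 3.14].

### API

Orientations are given as a unit quaternion [x, y, z, w].
In Python, from bench import arm, optics, finish_job gives the robot as it stands. The module is installed in compiled form; this text tells all that it offers.
- The arm moves only by the tool apply_moves, never from a script. Its argument "moves" is a list of rows, each a list of 7 numbers: the shift along the world's x, y, z in mm, then the turn, a rotation vector about the world's x, y, z in rad, then the finger opening in mm, from 0 to 85.4. A call has 1 to 8 rows; each row is the pose to reach, as a shift and turn from the pose commanded when the call began; what a row does not reach only later rows make up. A row lasts 1/10 s, in which the tool goes at most 50 mm and 8.59 degrees, less where a joint would pass 70% of its speed; a pose out of reach is approached as far as the arm can. A call with a gripper value outside its range is refused whole. The fingers move at their own pace and stop on an object; "force" is the grip in N (left out, the last holds). Time passes only in rows, so rows that repeat a pose let the fingers close. It gives the time, the measured TCP pose, the force, the opening and the grip force at its end, in the units of the state.
- arm.observe(): the state, without advancing time (a new reading comes with each control period).
- optics.capture(name): name is "side" or "top" or "wrist"; returns a dict with "image" (420x560x3 uint8, red, green, blue), "z_map" (420x560 float32, m along the optical axis (not along the pixel's ray), 0 where there is no reading), "K" (3x3 intrinsics, pixels), "rvec" (rotation vector, rad) and "tvec" (3), from world to camera coordinates, as OpenCV has them; the wrist camera has in their place "hand_eye" (4x4, takes a point from camera to tool coordinates, whose origin is the TCP and whose axes are the flange's). Camera axes: x right, y down, z forward; pixel columns grow to the right and rows downward; lengths in m; the calibration is good to about 2 mm. A picture is of the moment at which its call begins: read the wrist's pose just before it.
- finish_job(): hands the job in; it is judged then, once.
Trained networks look in a picture, given as the dict that the camera call returned (one of the last four; its "shot" number tells which), for a name from the list of things; names that differ only in an ending like _2 or _b are one class to them, and where a whole thing is asked for, a point or a joint stands for the part that bears it (a point fixed in the world has none). Each returns a list of dicts, best first, with "conf" (0 to 1); they miss things now and then, are a little off and sometimes report something else, mostly with a low value. They report only what shows in the picture. A call takes as long as a camera call. They do not tell look-alikes from the thing itself.
- optics.search_frame(picture, query): "at" ([column, row] in pixels, amid what is visible of it).
- optics.outline_of(picture, query): "mask" (420x560 bool, what is visible of it) and "at" ([column, row] in pixels, amid what is visible of it).
- optics.mark_of(picture, query): "at" ([column, row] in pixels: a listed point, or the origin of a listed thing).
The state is a dict: "t": time; "qpos": joint angles; "qd": joint speeds; "effort": joint torques, N m; "tool_pos": TCP position; "tool_rot": TCP orientation; "force": force on the tool from outside, world axes, zero at the start; "moment": the same for the moment, N m; "gripper_width": finger opening in m; "gripper_force": force on a finger pad.
Only numpy, scipy, OpenCV 4.12 (cv2) and the standard library are available. Lean on these libraries where they do the work, as an engineer would, in place of code of your own. Each camera call takes 0.05 s, during which the arm holds its last target. There are 200 camera calls.

## Working session

There is one attempt and no reset: what is moved stays moved. The work goes in short steps, Python scripts to look and compute and a tool call to move; the robot and the scene stay as the last step left them, time stands still between calls to the robot, and variables do not carry over. Pictures are saved under pics/ and viewed, at most 10 in all, crops included, and the job is handed in when it is done.

Besides the shell and the picture viewer there is one more tool, called by a JSON object that holds its "op" and its "data". apply_moves: Moves the arm, as the interface text tells. Its arguments: {"type":"object","properties":{"moves":{"type":"array"},"force":{"type":"number"}},"required":["moves"]}

```bash
mkdir -p pics; cat > h.py <<'E'
import numpy as np, cv2
from bench import arm, optics, finish_job
def T(p):
    R=cv2.Rodrigues(np.array(p["rvec"],float))[0]; return R,np.array(p["tvec"],float).ravel()
def w(p,uv,z=None,d=None):
    R,t=T(p); ray=np.linalg.inv(p["K"])@np.array([uv[0],uv[1],1.])
    c=-R.T@t; r=R.T@ray
    if z is not None: return c+r*(z-c[2])/r[2]
    if d is None: d=p["z_map"][int(round(uv[1])),int(round(uv[0]))]
    return c+r*d
def px(p,X):
    R,t=T(p); q=p["K"]@(R@np.array(X)+t); return q[:2]/q[2]
def save(p,n,crop=None,s=1):
    im=p["image"][:,:,::-1]
    if crop: im=im[crop[1]:crop[3],crop[0]:crop[2]]
    cv2.imwrite("pics/"+n,cv2.resize(im,None,fx=s,fy=s,interpolation=cv2.INTER_CUBIC))
E
python3 - <<'E'
from h import *
np.set_printoptions(precision=3,suppress=True)
for n in("top","side"):
    p=optics.capture(n); save(p,n+"1.png")
    for q in("mill","jar","jar_center","front_roller","rear_roller","seat","ramp","vial","vial2","beaker","wrench"):
        for r in optics.mark_of(p,q)[:3]:
            print(n,q,np.round(r["at"]),round(r["conf"],2),w(p,r["at"]))
s=arm.observe();print(s["t"],s["tool_pos"],s["tool_rot"])
E
```

```text
top mill [237. 222.] 0.62 [0.549 0.177 0.017]
top jar [429. 259.] 0.69 [ 0.4   -0.329  0.071]
top jar [403. 162.] 0.67 [ 0.673 -0.297  0.071]
top jar [369. 209.] 0.62 [ 0.545 -0.185  0.078]
top jar_center [429. 255.] 0.96 [ 0.41  -0.33   0.072]
top jar_center [406. 164.] 0.73 [ 0.665 -0.303  0.074]
top jar_center [237. 216.] 0.6 [0.569 0.177 0.015]
top front_roller [248. 218.] 0.86 [0.552 0.145 0.049]
top front_roller [122. 294.] 0.6 [0.375 0.506 0.004]
top front_roller [240. 274.] 0.39 [ 0.405  0.178 -0.002]
top rear_roller [224. 220.] 0.88 [0.551 0.211 0.051]
top seat [237. 217.] 0.76 [0.565 0.177 0.014]
top seat [216. 172.] 0.36 [0.681 0.222 0.085]
top ramp [339. 213.] 0.6 [ 0.556 -0.116  0.002]
top vial [178. 170.] 0.74 [0.692 0.325 0.091]
top vial [265. 172.] 0.7 [0.689 0.088 0.024]
top vial [289. 170.] 0.58 [0.682 0.02  0.049]
top vial2 [178. 170.] 0.74 [0.692 0.325 0.091]
top vial2 [265. 172.] 0.7 [0.689 0.088 0.024]
top vial2 [289. 170.] 0.58 [0.682 0.02  0.049]
top beaker [217. 170.] 0.88 [0.684 0.218 0.094]
top wrench [325. 167.] 0.62 [ 0.695 -0.089  0.009]
side mill [283. 
[... 342 characters left out ...]
0.045]
side rear_roller [281. 260.] 0.84 [0.52  0.274 0.117]
side rear_roller [224. 257.] 0.68 [0.647 0.318 0.117]
side seat [287. 245.] 0.63 [0.555 0.159 0.038]
side seat [291. 244.] 0.54 [0.543 0.157 0.047]
side ramp [322. 193.] 0.88 [ 0.556 -0.123 -0.002]
side vial [251. 221.] 0.44 [0.696 0.1   0.019]
side vial [263. 208.] 0.43 [0.688 0.033 0.017]
side vial [287. 242.] 0.43 [0.558 0.154 0.043]
side vial2 [251. 221.] 0.44 [0.696 0.1   0.019]
side vial2 [263. 208.] 0.43 [0.688 0.033 0.017]
side vial2 [287. 242.] 0.43 [0.558 0.154 0.043]
side beaker [223. 255.] 0.7 [0.653 0.314 0.119]
side wrench [278. 183.] 0.74 [ 0.702 -0.106  0.004]
1.2 [ 0.238 -0.632  0.304] [ 0.984  0.179 -0.    -0.   ]
```

View pics/top1.png

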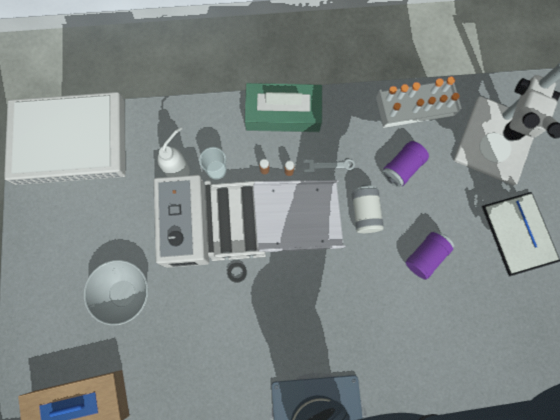

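View pics/side1.png

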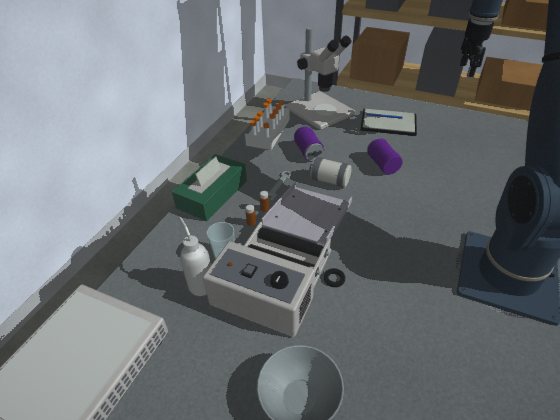

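The top view shows the white jar at (368,209), with two purple look-alikes at (406,163) and (430,256). The rollers are at (225,220) and (249,218), and the ramp foot is near (342,213). The side view agrees, with the white jar at (332,172). I choose the white one. Next I measure the axes and check a close crop.

```bash
python3 - <<'E'
from h import *
np.set_printoptions(precision=4,suppress=True)
p=optics.capture("top"); save(p,"jar2.png",(200,150,450,280),3)
R,t=T(p); vs,us=np.mgrid[0:420,0:560]; 
cam=np.linalg.inv(p["K"])@np.stack([us.ravel(),vs.ravel(),np.ones(us.size)])*p["z_map"].ravel()
P=(R.T@(cam-t[:,None])).T.reshape(420,560,3)
for q in("jar","front_roller","rear_roller","ramp"):
    for o in optics.outline_of(p,q)[:3]:
        m=cv2.erode(o["mask"].astype(np.uint8),np.ones((3,3)))>0; X=P[m&(p["z_map"]>0)]
        if len(X)<20: continue
        c,sz,a=cv2.minAreaRect(X[:,:2].astype(np.float32)); 
        e=np.linalg.eigh(np.cov(X[:,:2].T))[1][:,1]
        print(q,round(o["conf"],2),np.round(o["at"]),len(X),"rect",np.array(c),np.array(sz),round(a,1),"axis",e,"z",np.percentile(X[:,2],[5,50,95]))
# ridge of jar
m=(P[...,2]>.066)&(us>345)&(us<386)&(vs>180)&(vs<240); X=P[m]
print("ridge",len(X),X.mean(0),np.linalg.eigh(np.cov(X[:,:2].T)),X.min(0),X.max(0))
# rollers: dark pixels with height
m=(P[...,2]>.044)&(P[...,2]<.056)&(p["image"].max(2)<60)&(us>212)&(us<262)&(vs>180)&(vs<260)
for a,b in((212,236),(237,262)):
    X=P[m&(us>=a)&(us<b)]; 
    if len(X)>10:print("roller",len(X),np.median(X,0),np.polyfit(X[:,0],X[:,1],1),X.min(0),X.max(0))
# ramp plane fit
m=(us>258)&(us<335)&(vs>190)&(vs<240);X=P[m];print("ramp plane z=ax+by+c",np.linalg.lstsq(np.c_[X[:,:2],np.ones(len(X))],X[:,2],rcond=None)[0])
# housing front / top
m=(P[...,2]>.105)&(P[...,2]<.125)&(us>150)&(us<212)&(vs>174)&(vs<270);X=P[m];print("housing",cv2.minAreaRect(X[:,:2].astype(np.float32)))
s=arm.observe();print(s["t"])
E
```

```text
jar 0.86 [365. 210.] 1023 rect [ 0.5553 -0.1834] [0.1276 0.0646] 2.3 axis [-0.9964 -0.0843] z [0.0508 0.0692 0.0763]
jar 0.75 [428. 256.] 1155 rect [ 0.415 -0.339] [0.0662 0.1199] 42.4 axis [-0.6842  0.7293] z [0.0466 0.0689 0.076 ]
jar 0.57 [403. 163.] 1067 rect [ 0.6735 -0.3088] [0.0688 0.1312] 42.5 axis [-0.6645  0.7473] z [0.045  0.068  0.0762]
front_roller 0.7 [238. 218.] 13558 rect [0.5562 0.137 ] [0.4987 0.2378] 90.0 axis [-0.0318  0.9995] z [0.0061 0.0435 0.1205]
rear_roller 0.9 [241. 218.] 13369 rect [0.5551 0.1368] [0.4976 0.238 ] 89.5 axis [-0.0326  0.9995] z [0.0061 0.0435 0.1206]
ramp 0.75 [295. 213.] 5481 rect [0.5521 0.0055] [0.1943 0.2368] 0.6 axis [0.015  0.9999] z [0.0022 0.0249 0.0461]
ridge 699 [ 0.5474 -0.1829  0.086 ] EighResult(eigenvalues=array([0.0006, 0.0025]), eigenvectors=array([[-0.5239, -0.8518],
       [-0.8518,  0.5239]])) [ 0.2854 -0.2149  0.066 ] [0.6132 0.1018 1.3328]
ramp plane z=ax+by+c [-0.938   0.3348  0.5484]
housing ((0.5539547204971313, 0.3267284631729126), (0.1257610023021698, 0.2308930605649948), 89.89716339111328)
1.45
```

View pics/jar2.png

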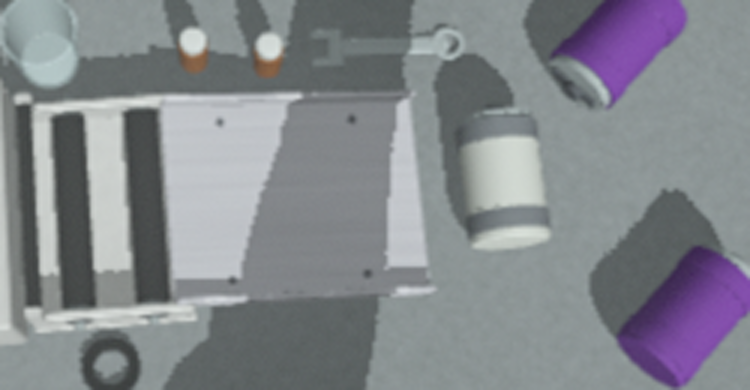

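```bash
python3 - <<'E'
from h import *
np.set_printoptions(precision=4,suppress=True)
p=optics.capture("top"); np.savez("top.npz",**{k:p[k] for k in("image","z_map","K","rvec","tvec")})
R,t=T(p); vs,us=np.mgrid[0:420,0:560]; 
cam=np.linalg.inv(p["K"])@np.stack([us.ravel(),vs.ravel(),np.ones(us.size)])*p["z_map"].ravel()
P=(R.T@(cam-t[:,None])).T.reshape(420,560,3); ok=p["z_map"]>0
x,y,z=P[...,0],P[...,1],P[...,2]
def box(x0,x1,y0,y1,z0,z1,extra=True): return P[ok&(x>x0)&(x<x1)&(y>y0)&(y<y1)&(z>z0)&(z<z1)&extra]
# ramp plane
X=box(.48,.62,-.08,.08,-.02,.07); print("ramp",len(X),np.linalg.lstsq(np.c_[X[:,:2],np.ones(len(X))],X[:,2],rcond=None)[0])
# jar: cylinder fit by LSQ on body+rings
from scipy.optimize import least_squares
X=box(.46,.65,-.25,-.12,.035,.09)
def f(q):
    d=np.array([np.cos(q[2]),np.sin(q[2])]);n=np.array([-d[1],d[0]])
    return np.hypot((X[:,:2]-[.55,q[0]])@n,X[:,2]-q[1])-.0375
r=least_squares(f,[-.185,.038,0],loss="soft_l1",f_scale=.002); print("jar y@x=.55, z, yaw",r.x,r.cost,len(X))
print("jar x extent",np.percentile(X[:,0],[0,1,99,100]))
# housing outline
X=box(.4,.72,.2,.45,.1,.13); print("housing",cv2.minAreaRect(X[:,:2].astype(np.float32)))
# housing front edge: min y per x bin
def edge(X,axis,mode,bins):
    o=[]
    for a,b in zip(bins[:-1],bins[1:]):
        s=X[(X[:,1-axis]>=a)&(X[:,1-axis]<b),axis]
        if len(s)>3:o.append(((a+b)/2,getattr(np,mode)(s)))
    o=np.array(o);return np.polyfit(o[:,0],o[:,1],1),o
print("hous front y(x)",edge(X,1,"min",np.linspace(.45,.65,15))[0],"back",edge(X,1,"max",np.linspace(.45,.65,15))[0])
dark=p["image"].max(2)<75
X=box(.46,.645,.11,.25,.03,.07,dark)
for y0 in(.145,.211):
    r=X[abs(X[:,1]-y0)<.022]
    if len(r)>20: print("roller",y0,len(r),np.polyfit(r[:,0],r[:,1],1),np.median(r,0),r.min(0),r.max(0))
# ramp lips: x extents
X=box(.42,.7,-.1,.08,.012,.08); print("ramp x lo",edge(X,0,"min",np.linspace(-.09,.07,12))," hi",edge(X,0,"max",np.linspace(-.09,.07,12)))
E
```

```text
ramp 2705 [-0.0001  0.2003  0.0222]
jar y@x=.55, z, yaw [-0.1878  0.0363  0.0033] 0.0035896031665092784 1182
jar x extent [0.4919 0.4927 0.6155 0.6224]
housing ((0.5786449909210205, 0.3266419470310211), (0.1258438676595688, 0.28062716126441956), 89.79845428466797)
hous front y(x) [-0.0023  0.2654] back [-0.0076  0.3922]
roller 0.145 301 [0.0131 0.1378] [0.5221 0.1484 0.048 ] [0.4658 0.1302 0.0375] [0.6418 0.1571 0.0569]
roller 0.211 331 [0.0086 0.2074] [0.5319 0.2147 0.0486] [0.4657 0.1983 0.0358] [0.6428 0.2242 0.0579]
ramp x lo (array([-0.002,  0.456]), array([[-0.0827,  0.4562],
       [-0.0682,  0.4561],
       [-0.0536,  0.456 ],
       [-0.0391,  0.4563],
       [-0.0245,  0.4559],
       [-0.01  ,  0.4564],
       [ 0.0045,  0.456 ],
       [ 0.0191,  0.4562],
       [ 0.0336,  0.4561],
       [ 0.0482,  0.4556],
       [ 0.0627,  0.4559]]))  hi (array([0.093 , 0.6702]), array([[-0.0827,  0.648 ],
       [-0.0682,  0.6493],
       [-0.0536,  0.6872],
       [-0.0391,  0.6496],
       [-0.0245,  0.6859],
       [-0.01  ,  0.6505],
       [ 0.0045,  0.6949],
       [ 0.0191,  0.6998],
       [ 0.0336,  0.698 ],
       [ 0.0482,  0.6494],
       [ 0.0627,  0.6494]]))
```

The crop confirms the target: a white body with two grey rings at (505,180) in the crop, lid end toward +x. The mill's yaw is about 0 and its origin is about (0.553, 0.180). The jar's axis is at (0.5525, -0.187), yaw about 0. I'll come in behind it with the fingers 65 mm apart so they bear on the rings, and keep clear of the purple jars.

{"op": "apply_moves", "data": {"moves": [[28,34,0,0,0,0.11,65],[57,69,0,0,0,0.22,65],[86,103,0,0,0,0.33,65],[114,138,0,0,0,0.44,65],[143,172,0,0,0,0.55,65],[172,207,0,0,0,0.66,65],[200,241,0,0,0,0.77,65],[229,276,0,0,0,0.88,65]]}}

```text
t: 2.3
tool_pos: [0.4675, -0.3545, 0.3042]
tool_rot: [0.813, 0.583, -0.0, 0.0]
force: [-0.1, 0.2, 0.7]
gripper_width: 0.0648
gripper_force: 0.0
```

{"op": "apply_moves", "data": {"moves": [[28,34,0,0,0,0.11,65],[57,69,-20,0,0,0.22,65],[85,103,-60,0,0,0.331,65],[85,103,-100,0,0,0.331,65],[85,103,-100,0,0,0.331,65]]}}

```text
t: 2.8
tool_pos: [0.55, -0.2501, 0.1989]
tool_rot: [0.706, 0.708, -0.001, -0.004]
force: [-1.0, -0.4, 0.4]
gripper_width: 0.065
gripper_force: 0.0
```

```bash
python3 - <<'E'
from h import *
from scipy.spatial.transform import Rotation as Ro
np.set_printoptions(precision=4,suppress=True)
s=arm.observe();print(s["t"],s["tool_pos"],Ro.from_quat(s["tool_rot"]).as_matrix(),s["gripper_width"],s["force"],s["qpos"])
p=optics.capture("wrist"); save(p,"wr1.png")
p=optics.capture("side"); save(p,"side2.png",(260,60,420,260),3)
E
```

```text
2.8 [ 0.55   -0.2501  0.1989] [[-0.0033  1.     -0.0083]
 [ 1.      0.0034  0.0041]
 [ 0.0041 -0.0082 -1.    ]] 0.065038593478294 [-1.0235 -0.364   0.3771] [ 0.5524  0.5932 -0.3198  1.745   0.2339  0.8503  0.1303]
```

View pics/side2.png

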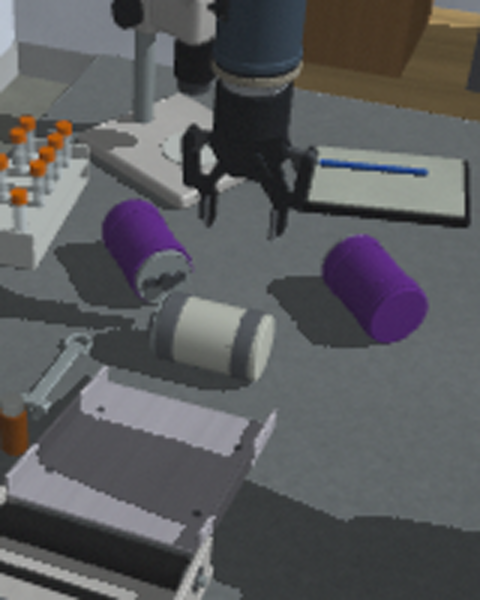

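The crop shows the open gripper above and behind the white jar at (215,335), with the purple jars at (145,250) and (375,290) clear of the descent. Descending, then making gentle contact.

{"op": "apply_moves", "data": {"moves": [[2,-3,-30,0,0,0,65],[2,-3,-60,0,0,0,65],[2,-3,-90,0,0,0,65],[2,-3,-107,0,0,0,65],[2,-3,-107,0,0,0,65],[2,1,-107,0,0,0,65],[2,5,-107,0,0,0,65],[2,9,-107,0,0,0,65]]}}

```text
t: 3.7
tool_pos: [0.5544, -0.2438, 0.0987]
tool_rot: [0.707, 0.707, 0.001, 0.001]
force: [0.3, -0.5, 0.3]
gripper_width: 0.0649
gripper_force: 0.0
```

{"op": "apply_moves", "data": {"moves": [[0,4,0,0,0,0,65],[0,8,0,0,0,0,65],[0,12,0,0,0,0,65],[0,16,0,0,0,0,65],[0,20,0,0,0,0,65],[0,24,0,0,0,0,65],[0,28,0,0,0,0,65],[0,32,0,0,0,0,65]]}}

```text
t: 4.5
tool_pos: [0.5537, -0.2114, 0.0969]
tool_rot: [0.707, 0.707, -0.0, -0.0]
force: [0.1, -0.7, -0.1]
gripper_width: 0.0649
gripper_force: 0.1
```

```bash
cat > j.py <<'E'
from h import *
from scipy.optimize import least_squares
np.set_printoptions(precision=4,suppress=True)
s=arm.observe();print(s["t"],s["tool_pos"],s["force"])
y0=s["tool_pos"][1]+.05
for n in("top","side"):
    p=optics.capture(n);R,t=T(p);vs,us=np.mgrid[0:420,0:560]
    for o in optics.outline_of(p,"jar")[:3]:
        m=(cv2.erode(o["mask"].astype(np.uint8),np.ones((3,3)))>0)&(p["z_map"]>0)
        X=(R.T@(np.linalg.inv(p["K"])@np.stack([us[m],vs[m],np.ones(m.sum())])*p["z_map"][m]-t[:,None])).T
        if len(X)<30: continue
        c=np.median(X,0)
        if abs(c[0]-.5525)>.07 or abs(c[1]-y0)>.09: continue
        f=lambda q:np.hypot((X[:,1]-q[0]-(X[:,0]-.5525)*np.tan(q[2]))*np.cos(q[2]),X[:,2]-q[1])-.0375
        r=least_squares(f,[y0,c[2]-.03,0],loss="soft_l1",f_scale=.002)
        print(n,round(o["conf"],2),len(X),"jar y,z,yaw",r.x,"x ext",np.percentile(X[:,0],[1,99]))
import sys
if len(sys.argv)>1: save(p,sys.argv[1],(200,100,440,300),3)
E
python3 j.py side3.png
```

```text
4.5 [ 0.5537 -0.2114  0.0969] [ 0.1209 -0.6982 -0.0662]
top 0.68 1066 jar y,z,yaw [-0.1613  0.036   0.0004] x ext [0.4926 0.6088]
side 0.58 720 jar y,z,yaw [-0.1607  0.0371 -0.0021] x ext [0.4921 0.6028]
```

The fingers are in contact (jar y -0.161, TCP offset 50 mm) and the jar is still square. I'll lower the fingers slightly and go on to the foot of the ramp.

{"op": "apply_moves", "data": {"moves": [[-1,5,-3,0,0,0,65],[-1,10,-6,0,0,0,65],[-1,15,-6,0,0,0,65],[-1,20,-6,0,0,0,65],[-1,25,-6,0,0,0,65],[-1,30,-6,0,0,0,65],[-1,35,-6,0,0,0,65],[-1,40,-6,0,0,0,65]]}}

```text
t: 5.5
tool_pos: [0.5527, -0.1713, 0.0909]
tool_rot: [0.707, 0.707, 0.0, 0.0]
force: [-0.9, -0.1, -0.3]
gripper_width: 0.065
gripper_force: 0.1
```

{"op": "apply_moves", "data": {"moves": [[0,5,1,0,0,0,65],[0,10,2,0,0,0,65],[0,15,3,0,0,0,65],[0,20,4,0,0,0,65],[0,25,5,0,0,0,65],[0,30,6,0,0,0,65],[0,35,7,0,0,0,65],[0,40,8,0,0,0,65]]}}

```text
t: 6.3
tool_pos: [0.553, -0.1333, 0.0995]
tool_rot: [0.708, 0.706, -0.0, 0.001]
force: [-0.1, -6.4, 4.1]
gripper_width: 0.0652
gripper_force: 3.2
```

```bash
python3 j.py side4.png
```

```text
6.3 [ 0.553  -0.1333  0.0995] [-0.1184 -6.4472  4.1185]
top 0.79 999 jar y,z,yaw [-0.0836  0.0432 -0.0041] x ext [0.4929 0.6095]
side 0.74 854 jar y,z,yaw [-0.0849  0.0446  0.0043] x ext [0.4924 0.6069]
```

View pics/side4.png

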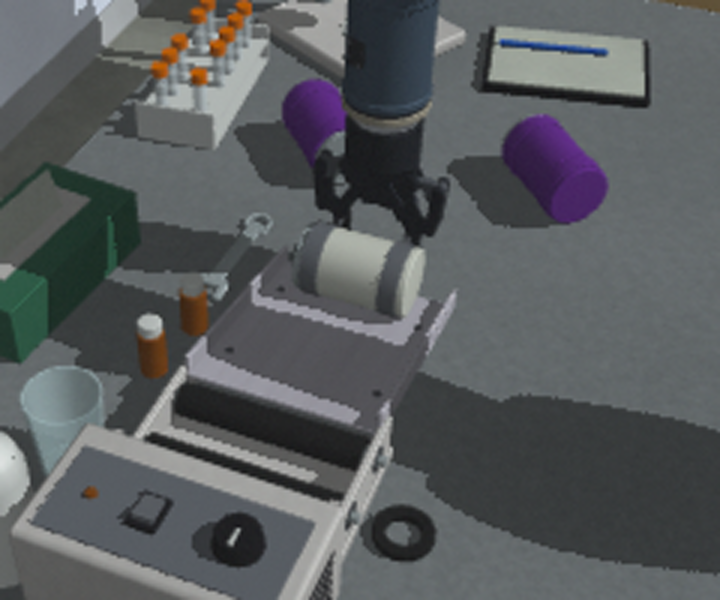

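The jar at (360,270) in the crop is on the ramp, square, with both fingers behind it and light force. Continuing up the slope.

{"op": "apply_moves", "data": {"moves": [[0,6,1,0,0,0,65],[0,12,2,0,0,0,65],[0,18,3,0,0,0,65],[0,24,5,0,0,0,65],[0,30,6,0,0,0,65],[0,36,7,0,0,0,65],[0,42,8,0,0,0,65],[0,48,10,0,0,0,65]]}}

```text
t: 7.3
tool_pos: [0.5526, -0.085, 0.109]
tool_rot: [0.708, 0.707, -0.001, 0.0]
force: [0.2, -7.2, 4.1]
gripper_width: 0.0652
gripper_force: 3.2
```

{"op": "apply_moves", "data": {"moves": [[0,6,1,0,0,0,65],[0,12,2,0,0,0,65],[0,18,3,0,0,0,65],[0,24,5,0,0,0,65],[0,30,6,0,0,0,65],[0,36,7,0,0,0,65],[0,42,8,0,0,0,65],[0,48,9,0,0,0,65]]}}

```text
t: 8.1
tool_pos: [0.5525, -0.037, 0.118]
tool_rot: [0.708, 0.707, -0.001, 0.0]
force: [1.4, -6.1, 4.0]
gripper_width: 0.0648
gripper_force: 3.2
```

{"op": "apply_moves", "data": {"moves": [[0,6,1,0,0,0,65],[0,12,2,0,0,0,65],[0,18,3,0,0,0,65],[0,24,5,0,0,0,65],[0,30,6,0,0,0,65],[0,36,7,0,0,0,65],[0,42,8,0,0,0,65],[0,48,10,0,0,0,65]]}}

```text
t: 8.9
tool_pos: [0.5524, 0.011, 0.1279]
tool_rot: [0.708, 0.707, -0.001, 0.0]
force: [0.0, -6.8, 4.1]
gripper_width: 0.0651
gripper_force: 3.2
```

```bash
python3 j.py
```

```text
8.9 [0.5524 0.011  0.1279] [ 0.0159 -6.8036  4.0706]
top 0.71 919 jar y,z,yaw [0.0606 0.0718 0.0009] x ext [0.4933 0.609 ]
side 0.72 1059 jar y,z,yaw [ 0.06    0.0731 -0.0014] x ext [0.4927 0.6082]
```

{"op": "apply_moves", "data": {"moves": [[0,6,1,0,0,0,65],[0,12,2,0,0,0,65],[0,18,3,0,0,0,65],[0,24,5,0,0,0,65],[0,30,6,0,0,0,65],[0,36,7,0,0,0,65],[0,42,8,0,0,0,65],[0,48,10,0,0,0,65]]}}

```text
t: 9.9
tool_pos: [0.5525, 0.0588, 0.1378]
tool_rot: [0.708, 0.707, -0.001, 0.0]
force: [-0.7, -6.1, 3.8]
gripper_width: 0.065
gripper_force: 3.3
```

{"op": "apply_moves", "data": {"moves": [[0,4,1,0,0,0,65],[0,8,2,0,0,0,65],[0,12,2,0,0,0,65],[0,16,3,0,0,0,65],[0,20,4,0,0,0,65],[0,23,4,0,0,0,65],[0,26,5,0,0,0,65],[0,29,5,0,0,0,65]]}}

```text
t: 10.7
tool_pos: [0.5526, 0.0897, 0.143]
tool_rot: [0.707, 0.707, 0.0, -0.0]
force: [-0.9, -2.5, 2.1]
gripper_width: 0.065
gripper_force: 1.2
```

```bash
python3 j.py
```

```text
10.7 [0.5526 0.0897 0.143 ] [-0.8861 -2.4945  2.0796]
top 0.73 768 jar y,z,yaw [ 0.1394  0.0877 -0.0015] x ext [0.4933 0.6025]
side 0.77 1163 jar y,z,yaw [0.1378 0.0885 0.0019] x ext [0.4931 0.6079]
```

Nearly on top, and the force is already falling. Creeping over at 2 mm per row.

{"op": "apply_moves", "data": {"moves": [[0,2,0,0,0,0,65],[0,4,0,0,0,0,65],[0,6,0,0,0,0,65],[0,8,0,0,0,0,65],[0,10,0,0,0,0,65],[0,12,0,0,0,0,65],[0,14,0,0,0,0,65],[0,16,0,0,0,0,65]]}}

```text
t: 11.7
tool_pos: [0.5527, 0.1054, 0.1429]
tool_rot: [0.707, 0.707, -0.0, -0.0]
force: [-1.2, 0.3, 0.9]
gripper_width: 0.0651
gripper_force: 0.0
```

```bash
python3 j.py side5.png
```

```text
11.7 [0.5527 0.1054 0.1429] [-1.1739  0.2994  0.9294]
top 0.87 997 jar y,z,yaw [ 0.1789  0.0758 -0.0066] x ext [0.4941 0.6099]
side 0.94 1246 jar y,z,yaw [0.1759 0.0764 0.005 ] x ext [0.4936 0.6093]
```

View pics/side5.png

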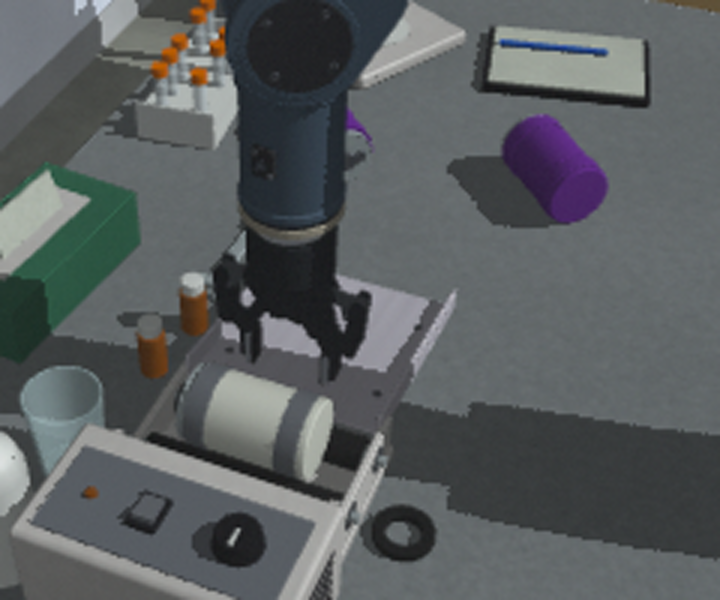

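The jar at (255,420) in the crop has dropped between the rollers, at height 0.076 and yaw about 0. The bystanders look undisturbed. Backing the fingers away and up.

{"op": "apply_moves", "data": {"moves": [[0,-10,3,0,0,0,65],[0,-25,10,0,0,0,65],[0,-40,30,0,0,0,65],[0,-55,60,0,0,0,65],[0,-70,90,0,0,0,65],[0,-80,120,0,0,0,65],[0,-80,120,0,0,0,65],[0,-80,120,0,0,0,65]]}}

```text
t: 12.7
tool_pos: [0.5527, 0.0242, 0.2635]
tool_rot: [0.708, 0.707, 0.0, 0.001]
force: [0.3, 0.6, -0.3]
gripper_width: 0.0652
gripper_force: 0.0
```

{"op": "apply_moves", "data": {"moves": [[0,0,0,0,0,0,65],[0,0,0,0,0,0,65],[0,0,0,0,0,0,65],[0,0,0,0,0,0,65],[0,0,0,0,0,0,65],[0,0,0,0,0,0,65],[0,0,0,0,0,0,65],[0,0,0,0,0,0,65]]}}

```text
t: 13.5
tool_pos: [0.5527, 0.0252, 0.2629]
tool_rot: [0.707, 0.707, 0.0, 0.0]
force: [0.6, -0.2, 0.6]
gripper_width: 0.0648
gripper_force: 0.0
```

```bash
sed -i 's/y0=.*/y0=.178/' j.py; python3 j.py; python3 j.py
```

```text
13.5 [0.5527 0.0252 0.2629] [ 0.552  -0.1624  0.6238]
top 0.68 1089 jar y,z,yaw [ 0.1788  0.0758 -0.0054] x ext [0.4941 0.6092]
side 0.68 1217 jar y,z,yaw [0.1758 0.0764 0.0039] x ext [0.4937 0.6086]
13.7 [0.5527 0.0252 0.2629] [0.1114 0.8255 0.2094]
top 0.56 1134 jar y,z,yaw [ 0.179   0.0758 -0.0013] x ext [0.4941 0.6109]
side 0.86 1221 jar y,z,yaw [0.1758 0.0765 0.0047] x ext [0.4936 0.6091]
```

The jar is seated and still.

```bash
python3 -c "
from bench import finish_job
print(finish_job())"
```

```text
the job is handed in; nothing more can be done
None
```

The jar was rolled up the ramp with both fingers behind it and dropped home between the two rollers; it measured at rest and square there, the fingers were clear of it, and I handed the job in at about 13.7 s (no verdict was returned).

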